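# Fish a lamp spacer out of a sorter pocket with sprung tongs

### The job

The lamp needs its brass spacer, which stands deep in one of the narrow pockets of the clear sorter. Take the sprung tongs from their wooden stand, squeeze them shut on the spacer, lift it out and stand it on end in the green dish, lowering it onto the dish floor before you let the tongs spring open; never touch the spacer with the fingers. Then put the tongs back upright in their stand, and leave the other two parts in the sorter, the blue tumbler and the brass burner where they are.

Things in the scene. Friction and masses are not known exactly. Their poses are not given: they have to be found in the camera images.
- tongs: Parallel-action sprung tongs, 133 mm tall, 145 g, upright in the stand. Origin: midway between the jaw tips at their lower ends; z up, x the closing line (same from either end). Two straight steel legs, 4 mm (x) by 14 mm (y), each with a blue pad, slide along a dark crossbar at the top (37 mm in x, 14 mm in y, 121 to 133 mm above the tips), always parallel and equally far from the middle.
- tongs_grip (a point): Where to squeeze the tongs: on their axis, 100 mm above the tips, midway between the two blue pads; axes as the tongs'. The pads are 24 mm wide (y), 84 to 116 mm above the tips, and 58 mm over their outer faces when sprung open. A light squeeze to about 54 mm carries the tongs with the jaws still open; about 20 N holds the spacer, at some 42 mm over the pads.
- jaw_far (a joint): How far each leg of the tongs is squeezed in, m: 0 sprung open, 0.010 at the stop; both legs move alike. At 0 the gap between the legs is 32 mm and they measure 40 mm over the outside (x); each mm takes 2 mm off both and off the width over the pads: 12 mm gap and 38 mm over the pads at the stop. The spring pushes each pad out with 3 N at 0 and 6 N at 0.010.
- stand: Fixed dark wooden stand for the tongs: a well open at the top, 52 mm (x) by 24 mm (y) inside, walls 6 mm thick, on a 90 by 62 mm foot. Origin: centre of its underside, z up. The well's floor is 8 mm and its rim 50 mm above the origin. The tongs stand in it on their tips, their x along the stand's x (either way round).
- sorter: Fixed clear plastic sorter on a white base, 62 mm (x) by 100 mm (y), 71 mm tall. Origin: centre of its underside, z up. Three pockets in a row along y, centred at y = -32, 0 and +32 mm, each 54 mm (x) by 28 mm (y) inside, 65 mm deep, walls 4 mm, floors 6 mm above the origin, rims 71 mm. One part stands in each. The tongs fit in with their x along the sorter's x.
- spacer: Brass lamp spacer, an upright cylinder 16 mm in diameter and 22 mm tall with a dark bore in its top, about 30 g. It stands in any one of the three pockets. Origin: centre of its underside; z along its axis.
- dish: Fixed round dish of jade-green glass with a flat floor: 120 mm across the rim, 110 mm across the foot, 20 mm tall, walls 4 mm. Origin: centre of its underside; the floor is 5 mm above it.
- pin: Bystander: grey steel pin, an upright cylinder 12 mm in diameter and 24 mm tall, in another pocket. Origin: centre of its underside.
- bobbin: Bystander: red plastic bobbin, 16 mm in diameter and 18 mm tall, in the remaining pocket. Origin: centre of its underside.
- tumbler: Bystander: loose dark blue tumbler, 68 mm across and 95 mm tall, on the table. Origin: centre of its underside.
- burner: Bystander: loose brass lamp burner, 52 mm across and 72 mm tall, on the table. Origin: centre of its underside.
Mind the look-alikes: they are no part of the job. Of the things like the tongs, leave any that is red; of the rest the larger one is meant.

How it is judged:
On the way, in this order (a step that is already met when the one before it is completed fails the run):
1. the spacer, gripped by the tongs, is lifted clear of the sorter (its underside more than 75 mm above the table) (height (world z) of spacer above 0.075 m and contact force between tongs and spacer above 0.5 N), for 0.2 s.
2. the spacer, still gripped by the tongs, is down in the dish: within 45 mm of its centre, its underside less than 8 mm above the dish floor (horizontal distance between spacer and dish below 0.045 m and height (world z) of spacer below 0.013 m and contact force between tongs and spacer above 0.5 N), for 0.1 s.
At the end, for the whole second after the job is handed in: The spacer stands on end (within 0.15 rad) at rest on the dish floor, within 45 mm of the dish's centre and free of the tongs; the tongs are back at rest in the well of their stand, tips within 6 mm of its floor and 15 mm of its middle, upright within 0.2 rad (horizontal distance between spacer and dish below 0.045 m and height (world z) of spacer below 0.008 m and angle between spacer's own z axis and vertical below 0.15 rad and linear speed of each of spacer, tongs below 0.02 m/s and horizontal distance between tongs and stand below 0.015 m and height (world z) of tongs below 0.014 m and angle between tongs's own z axis and vertical below 0.2 rad and contact force between tongs and spacer below 0.05 N); the robot touches nothing.
It fails at once if the fingers touch the spacer (contact force between the fingers and spacer above 0.3 N).
It fails at once if the pin is lifted or moved by more than 20 mm (distance of pin from where it was at the start of the episode above 0.02 m).
It fails at once if the bobbin is lifted or moved by more than 20 mm (distance of bobbin from where it was at the start of the episode above 0.02 m).
It fails at once if the tumbler is moved by more than 20 mm or tipped (distance of tumbler from where it was at the start of the episode above 0.02 m or angle between tumbler's own z axis and vertical above 0.3 rad).
It fails at once if the burner is moved by more than 20 mm or tipped (distance of burner from where it was at the start of the episode above 0.02 m or angle between burner's own z axis and vertical above 0.3 rad).
It also fails if it takes over 62 s, if anything falls off the work surface, if the arm or the gripper's body presses on something with over 40 N, if the wrist force passes 120 N, or if a joint passes its speed limit or range.

### The arm

A 6-joint arm with a two-finger parallel gripper is mounted at the origin on the work surface. World frame = base frame: x ahead of the robot, y to its left, z up, the work surface at z = 0. Lengths are in m, angles in rad, forces in N, time in s.
With the tool pointing down it reaches from about 0.225 to 0.875 m from the base axis. Payload 3.4 kg.
Tool frame: the origin (TCP) lies between the finger pads; the fingertips stand 19 mm ahead of it and the grasp point (between the pads) is the TCP; z points along the fingers, y is the line along which they close (so a half turn about z gives the same grasp; the last joint's range is limited). The gripper opens to 85 mm and grips with 20 to 120 N. Pads are 22 mm wide; open, the fingers measure 114 mm over their backs; the gripper's body (76 mm by 85 mm) begins 54 mm behind the grasp point. The pads swing forward as they close: fully open they stand 13 mm farther back than shut.
Start: joints at [1.144, 0.276, 1.505, -0, 1.361, -0.121], TCP at [0.173, 0.548, 0.25] pointing down, gripper open.
Joint ranges: [-2.89, 2.89], [-0.75, 2.08], [0.22, 2.7], [-1.18, 4.32], [0.11, 2.71], [-2.7, 2.7]. Speed limits (rad/s): [2.57, 2.57, 3.14, 3.14, 3.14, 3.14].

### API

Orientations are given as a unit quaternion [w, x, y, z].
In Python, from rig import get_state, imaging, ticket gives the robot as it stands. The module is installed in compiled form; this text tells all that it offers.
- The arm moves only by the shell command python3 -m inch 'ROWS' [FORCE]. ROWS is JSON, a list of rows, each an object with "claw": the opening, from -1 (shut) to 1 (fully open); "travel": the shift along the world's x, y, z in units of 200 mm (1.0 is 200 mm), a list of three; "turn": the turn about the world's z in units of 180 degrees (1.0 is 180 degrees). A call has 1 to 5 rows; each row is the pose to reach, as a shift and turn from the pose commanded when the call began, turning the shorter way round; what a row does not reach only later rows make up. A row lasts 1/10 s, in which the tool goes at most 50 mm and 8.59 degrees, less where a joint would pass 70% of its speed; a pose out of reach is approached as far as the arm can. A call with a number of a shift or a turn outside -1 to 1 is refused whole. A call with a gripper value outside its range is refused whole. The fingers move at their own pace and stop on an object; FORCE is the grip in N (left out, the last holds). Time passes only in rows, so rows that repeat a pose let the fingers close. It gives the time, the measured TCP pose, the force, the opening and the grip force at its end, in the units of the state.
- get_state(): the state, without advancing time (a new reading comes with each control period).
- imaging.get_image(name): name is "scene" or "top" or "wrist"; returns the picture (400x640x3 uint8, red, green, blue); there is no depth.
- imaging.camera_params(name): a dict with "camera_matrix" (3x3 intrinsics, pixels), "cam_to_world" (4x4, takes a point from camera to world coordinates); the wrist camera has in their place "T_tool_cam" (4x4, takes a point from camera to tool coordinates, whose origin is the TCP and whose axes are the flange's). Camera axes: x right, y down, z forward; pixel columns grow to the right and rows downward; lengths in m; the calibration is good to about 2 mm. A picture is of the moment at which its call begins: read the wrist's pose just before it. camera_params takes no time and is no camera call.
- ticket.sign_off(): hands the job in; it is judged then, once.
The state is a dict: "clock": time; "qpos": joint angles; "qd": joint speeds; "effort": joint torques, N m; "position": TCP position; "ee_rot": TCP orientation; "contact_force": force on the tool from outside, world axes, zero at the start; "moment": the same for the moment, N m; "width": finger opening in m; "gripper_force": force on a finger pad.
Only numpy, scipy, OpenCV 4.12 (cv2) and the standard library are available. Lean on these libraries where they do the work, as an engineer would, in place of code of your own. Each camera call takes 0.05 s, during which the arm holds its last target. There are 200 camera calls.

## Working session

There is one attempt and no reset: what is moved stays moved. The work goes in short steps, Python scripts to look and compute and a shell command to move; the robot and the scene stay as the last step left them, time stands still between calls to the robot, and variables do not carry over. Pictures are saved under pics/ and viewed, at most 10 in all, crops included, and the job is handed in when it is done.

```bash
mkdir -p pics; python3 - <<'E'
from rig import get_state, imaging
import cv2
for n in ("scene","top"):
    im=imaging.get_image(n); cv2.imwrite(f"pics/{n}0.png",im[:,:,::-1])
    p=imaging.camera_params(n); print(n,p["camera_matrix"],p["cam_to_world"])
print(imaging.camera_params("wrist"))
s=get_state(); print(s["position"],s["ee_rot"],s["clock"],s["width"])
E
```

```text
scene [[387.29653901   0.         325.8978999 ]
 [  0.         387.29653901 198.24274395]
 [  0.           0.           1.        ]] [[ 0.44048592  0.54659086 -0.71218719  1.22891764]
 [ 0.89762112 -0.28207245  0.33869079 -0.34936227]
 [-0.01576309 -0.78846279 -0.61488044  0.68491064]
 [ 0.          0.          0.          1.        ]]
top [[388.28857453   0.         319.4971123 ]
 [  0.         388.28857453 203.32366317]
 [  0.           0.           1.        ]] [[-0.01967861 -0.98747799  0.15652469  0.42115358]
 [-0.99971756  0.02152067  0.01008232 -0.03471973]
 [-0.01332458 -0.15628207 -0.98762258  1.00377867]
 [ 0.          0.          0.          1.        ]]
{'camera_matrix': array([[282.24766134,   0.        , 318.50634832],
       [  0.        , 282.24766134, 201.00530152],
       [  0.        ,   0.        ,   1.        ]]), 'T_tool_cam': array([[-4.92161940e-04, -9.58463568e-01, -2.85214563e-01,
         7.35755606e-02],
       [ 9.99999519e-01, -2.29859783e-04, -9.53140236e-04,
        -4.67757003e-04],
       [ 8.47990834e-04, -2.85214895e-01,  9.58463220e-01,
        -1.22613832e-01],
       [ 0.00000000e+00,  0.00000000e+00,  0.00000000e+00,
         1.00000000e+00]])}
[0.17292964 0.54790786 0.24951507] [-2.28492034e-04  1.52333386e-01  9.88328807e-01 -8.10754282e-04] 0.1 0.0856445781567025
```

View pics/scene0.png

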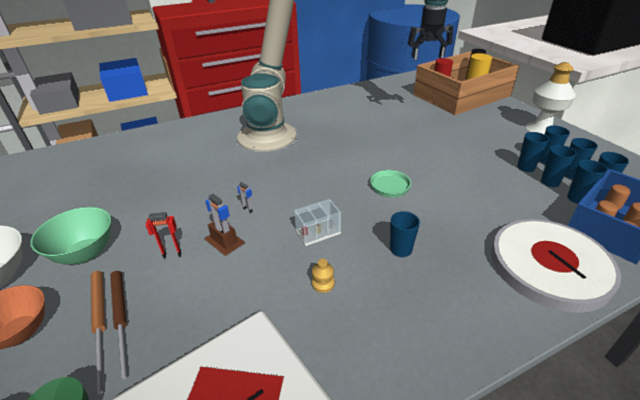

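View pics/top0.png

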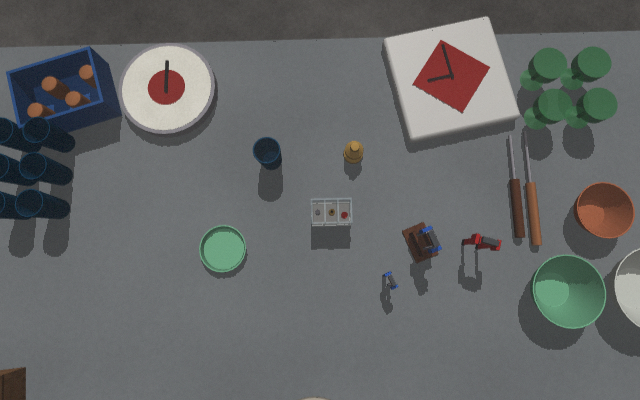

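The spacer looks brass and sits in the middle pocket near (331,212). The tongs are in the stand at about (425,240), the small blue look-alike is at (390,281) and the red one at (485,242). The dish is at (223,249).

```bash
cat > h.py <<'E'
import numpy as np, cv2
from rig import get_state, imaging
from scipy.spatial.transform import Rotation as R
def cam(n):
    p=imaging.camera_params(n); K=p["camera_matrix"]
    if n!="wrist": return K,p["cam_to_world"]
    s=get_state(); q=s["ee_rot"]; T=np.eye(4); T[:3,:3]=R.from_quat([*q[1:],q[0]]).as_matrix(); T[:3,3]=s["position"]
    return K,T@p["T_tool_cam"]
def ray(px,z,C):
    K,T=C; d=T[:3,:3]@np.linalg.solve(K,[px[0],px[1],1.]); o=T[:3,3]
    return o+d*(z-o[2])/d[2]
def proj(P,C):
    K,T=C; c=T[:3,:3].T@(np.asarray(P)-T[:3,3]); u=K@c; return u[:2]/u[2]
E
python3 - <<'E'
from h import *
im=cv2.imread("pics/top0.png"); cv2.imwrite("pics/top_crop.png",cv2.resize(im[185:300,300:460],None,fx=5,fy=5,interpolation=cv2.INTER_CUBIC))
C=cam("top")
print("sorter",ray((331,211),.071,C)); print("stand foot",ray((421,243),.01,C)); print("tongs bar",ray((424,240),.14,C)); 
h=cv2.cvtColor(im,cv2.COLOR_BGR2HSV)
m=cv2.inRange(h,(60,60,60),(90,255,255)); m[:, :180]=0;m[:,260:]=0;m[:210]=0;m[290:]=0
c=max(cv2.findContours(m,0,2)[0],key=cv2.contourArea); e=cv2.fitEllipse(c); print(e, "dish",ray(e[0],.02,C), ray(e[0],0.012,C))
print("tumbler",ray((267,146),.095,C),"burner",ray((354,147),.072,C),"small",ray((390,281),.06,C),"red",ray((485,242),.1,C))
E
```

```text
sorter [ 0.54954466 -0.05270361  0.071     ]
stand foot [ 0.47096454 -0.28048722  0.01      ]
tongs bar [ 0.47091662 -0.255347    0.14      ]
((222.03355407714844, 248.32151794433594), (45.2552490234375, 46.922203063964844), 40.094703674316406) dish [0.46730812 0.22390129 0.02      ] [0.46768345 0.22600438 0.012     ]
tumbler [0.70902574 0.09938442 0.095     ] burner [ 0.70857126 -0.11368129  0.072     ] small [ 0.37994713 -0.18916722  0.06      ] red [ 0.46574551 -0.40549678  0.1       ]
```

View pics/top_crop.png

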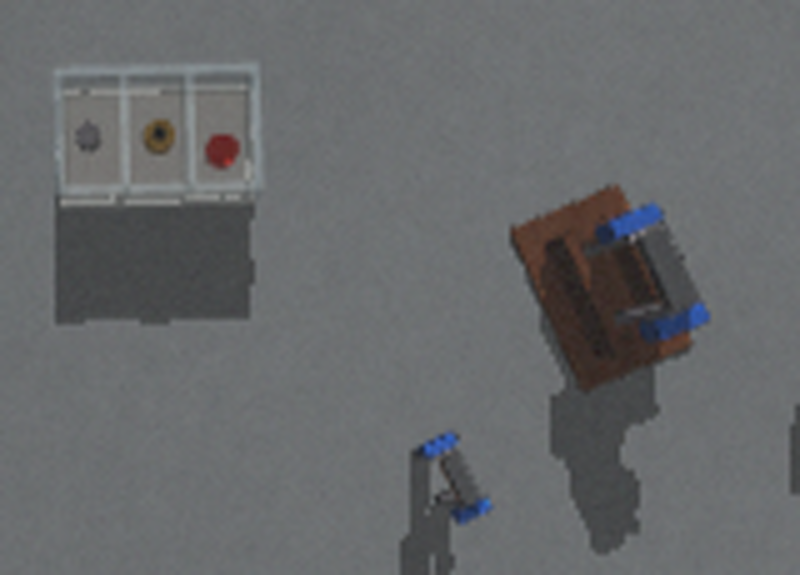

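The bore confirms the spacer is in the middle pocket, with the pin left (+y) and the bobbin right. The stand is rotated; I'll work out its angle from the foot corners and approach for a wrist view.

```bash
python3 - <<'E'
from h import *
C=cam("top")
f=lambda x,y,z: ray((300+(x+.5)/5-.5,185+(y+.5)/5-.5),z,C)[:2]
co=[f(x,y,.008) for x,y in((512,230),(618,185),(690,345),(585,390))]; print(co,np.mean(co,0))
ang=lambda d:np.degrees(np.arctan2(d[1],d[0]))
print(ang(co[3]-co[0]),ang(co[2]-co[1]),np.linalg.norm(co[3]-co[0]),np.linalg.norm(co[1]-co[0]))
b=[f(x,y,.124) for x,y in((600,232),(660,212),(708,315),(645,332))]; print("pads",b,np.mean(b,0))
so=[f(x,y,.071) for x,y in((54,65),(260,63),(262,190),(56,192))]; print("sorter",so,np.mean(so,0),ang(so[1]-so[0]),ang(so[2]-so[3]))
E
```

```text
[array([ 0.50366061, -0.23441016]), array([ 0.52565351, -0.28991889]), array([ 0.4434707 , -0.32128504]), array([ 0.42199212, -0.26692208])] [ 0.47369423 -0.27813404]
-158.2926850607654 -159.10998743882084 0.08790202549037225 0.05970683662164059
pads [array([ 0.49231756, -0.25077291]), array([ 0.50080894, -0.27838099]), array([ 0.45405328, -0.29684377]), array([ 0.44705099, -0.26819419])] [ 0.47355769 -0.27354797]
sorter [array([ 0.58359981, -0.00329221]), array([ 0.58238075, -0.10367767]), array([ 0.52023975, -0.10261553]), array([ 0.52136805, -0.00326128])] [ 0.55189709 -0.05321167] -90.69575340386585 -90.6506397930886
```

```bash
python3 -m inch '[{"claw":1,"travel":[0.09,-0.24,0.1],"turn":0},{"claw":1,"travel":[0.18,-0.48,0.2],"turn":0},{"claw":1,"travel":[0.27,-0.72,0.25],"turn":0},{"claw":1,"travel":[0.36,-0.96,0.25],"turn":0},{"claw":1,"travel":[0.36,-0.96,0.25],"turn":0}]'
python3 -m inch '[{"claw":1,"travel":[0.1,-0.24,0],"turn":0},{"claw":1,"travel":[0.2,-0.48,0],"turn":0},{"claw":1,"travel":[0.3,-0.72,0],"turn":0},{"claw":1,"travel":[0.4,-0.96,0],"turn":0},{"claw":1,"travel":[0.4,-0.96,0],"turn":0}]'
```

```text
clock: 0.6
position: [0.2456, 0.3525, 0.3007]
ee_rot: [0.001, 0.154, 0.988, -0.001]
contact_force: [0.2, 0.7, -0.6]
width: 0.0856
gripper_force: 0.0
clock: 1.1
position: [0.3268, 0.1604, 0.3001]
ee_rot: [0.001, 0.156, 0.988, -0.001]
contact_force: [0.2, 0.5, -0.7]
width: 0.0853
gripper_force: 0.0
```

```bash
python3 -m inch '[{"claw":1,"travel":[0.08,-0.23,0],"turn":-0.04},{"claw":1,"travel":[0.16,-0.46,0],"turn":-0.08},{"claw":1,"travel":[0.24,-0.69,0],"turn":-0.12},{"claw":1,"travel":[0.32,-0.92,0],"turn":-0.16},{"claw":1,"travel":[0.32,-0.92,0],"turn":-0.16}]' >/dev/null
python3 -m inch '[{"claw":1,"travel":[0.08,-0.24,0],"turn":-0.04},{"claw":1,"travel":[0.16,-0.48,0],"turn":-0.08},{"claw":1,"travel":[0.24,-0.72,0],"turn":-0.12},{"claw":1,"travel":[0.32,-0.96,0],"turn":-0.12},{"claw":1,"travel":[0.32,-0.96,0],"turn":-0.12}]' >/dev/null
python3 -m inch '[{"claw":1,"travel":[0.1,-0.2,0],"turn":0},{"claw":1,"travel":[0.1,-0.32,0],"turn":0},{"claw":1,"travel":[0.1,-0.32,0],"turn":0},{"claw":1,"travel":[0.1,-0.32,0],"turn":0}]'
python3 - <<'E'
from h import *
C=cam("wrist"); im=imaging.get_image("wrist")[:,:,::-1]; cv2.imwrite("pics/w1.png",im); np.savez("w1.npz",K=C[0],T=C[1]); print(get_state()["qpos"])
E
```

```text
clock: 2.5
position: [0.4734, -0.2739, 0.2996]
ee_rot: [-0.001, 0.558, 0.83, 0.001]
contact_force: [-0.7, -0.4, -0.4]
width: 0.0854
gripper_force: 0.0
[-6.52294766e-01  2.09821951e-01  1.47340832e+00  1.28493703e-03
  1.46018481e+00 -1.03927562e+00]
```

View pics/w1.png

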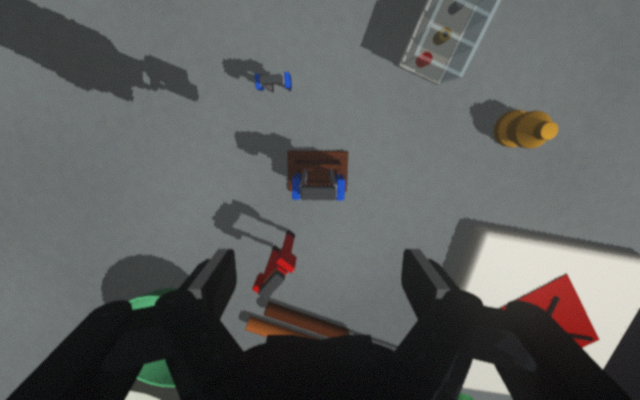

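The wrist view shows the tongs with pads at (297,187) and (341,187), nearly aligned with the closing line. I'll refine this using the blue masks.

```bash
python3 - <<'E'
from h import *
d=np.load("w1.npz"); C=(d["K"],d["T"]); im=cv2.imread("pics/w1.png"); h=cv2.cvtColor(im,cv2.COLOR_BGR2HSV)
m=cv2.inRange(h,(105,120,40),(130,255,255)); m[:140]=0;m[210:]=0;m[:,:280]=0;m[:,360:]=0
P=[]
for c in cv2.findContours(m,0,2)[0]:
    if cv2.contourArea(c)<20: continue
    r=cv2.boundingRect(c); print(r)
    x,y,w,hh=r; y2=y+hh-.5
    # top-face (far end along image y is the nearest top edge), outer edges
    P.append((x-.5 if x<319 else x+w-.5, y2))
P.sort(); A=[ray(p,.124,C) for p in P]; print(P,A,np.linalg.norm(A[1]-A[0])); mid=(A[0]+A[1])/2; v=A[1]-A[0]; a=np.arctan2(v[1],v[0]); print("yaw",np.degrees(a),"edge mid",mid)
s=get_state(); tx=R.from_quat([*s["ee_rot"][1:],s["ee_rot"][0]]).as_matrix(); print("tool x",tx[:,0],"y",tx[:,1])
# which world side is image-down
dn=ray((319,200),.124,C)-ray((319,180),.124,C); dn/=np.linalg.norm(dn); print("down",dn,"centre",mid-dn*.012)
hb=cv2.inRange(h,(0,60,40),(15,255,160)); hb[:140]=0;hb[205:]=0;hb[:,:280]=0;hb[:,360:]=0
r=cv2.boundingRect(hb); print("stand",r)
for z in(0,.008):
  print([ray(p,z,C)[:2] for p in((r[0],r[1]),(r[0]+r[2],r[1]))])
E
```

```text
(336, 175, 9, 26)
(292, 174, 9, 26)
[(291.5, 199.5), (344.5, 200.5)] [array([ 0.44991712, -0.2984929 ,  0.124     ]), array([ 0.50442262, -0.27757526,  0.124     ])] 0.0583814774102045
yaw 20.995367476457876 edge mid [ 0.47716987 -0.28803408  0.124     ]
tool x [-0.37726107  0.92610429  0.00221822] y [9.26106706e-01 3.77261631e-01 1.76940269e-04]
down [ 0.37676338 -0.92630953  0.        ] centre [ 0.47264871 -0.27691836  0.124     ]
stand (288, 151, 60, 40)
[array([ 0.42076958, -0.26827981]), array([ 0.50320416, -0.23478773])]
[array([ 0.42123221, -0.26712094]), array([ 0.50210559, -0.23426315])]
```

Tongs centre is about (0.473,-0.277) with yaw 21°. Next I descend over them.

```bash
python3 -m inch '[{"claw":1,"travel":[0,-0.01,-0.2],"turn":-0.006},{"claw":1,"travel":[0,-0.01,-0.4],"turn":-0.006},{"claw":1,"travel":[0,-0.01,-0.6],"turn":-0.006},{"claw":1,"travel":[0,-0.01,-0.6],"turn":-0.006},{"claw":1,"travel":[0,-0.01,-0.6],"turn":-0.006}]' 20
python3 - <<'E'
from h import *
s=get_state();print(s["position"])
C=cam("wrist"); im=imaging.get_image("wrist")[:,:,::-1]; cv2.imwrite("pics/w2.png",im); np.savez("w2.npz",K=C[0],T=C[1])
print(im.shape)
E
```

```text
clock: 3.05
position: [0.4734, -0.2764, 0.181]
ee_rot: [-0.0, 0.566, 0.825, 0.0]
contact_force: [-0.5, 0.2, 0.2]
width: 0.0854
gripper_force: 0.0
[ 0.47336162 -0.27642407  0.18100648]
(400, 640, 3)
```

View pics/w2.png

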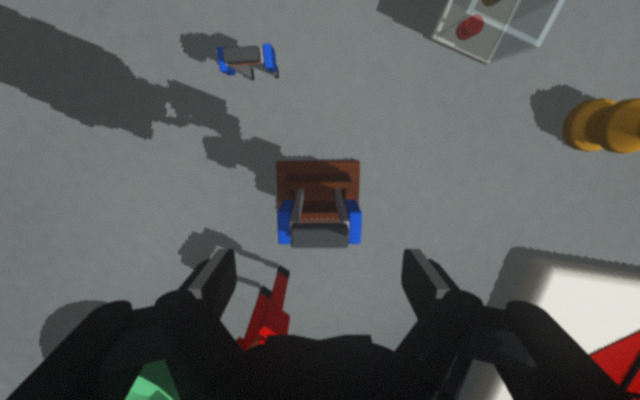

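The tongs are centred at column 319.5 between the open fingers, and the red tongs (260,310) stay clear to the side. I'll check the pads' edge position, then go down.

```bash
python3 - <<'E'
from h import *
d=np.load("w2.npz"); C=(d["K"],d["T"]); im=cv2.imread("pics/w2.png"); h=cv2.cvtColor(im,cv2.COLOR_BGR2HSV)
m=cv2.inRange(h,(105,120,40),(130,255,255)); m[:190]=0;m[260:]=0;m[:,:270]=0;m[:,370:]=0
r=[cv2.boundingRect(c) for c in cv2.findContours(m,0,2)[0] if cv2.contourArea(c)>20]; r.sort(); print(r)
(a,b,w,hh),(a2,b2,w2,h2)=r
A=ray((a-.5,b+hh-.5),.124,C);B=ray((a2+w2-.5,b2+h2-.5),.124,C); print(np.linalg.norm(B-A),np.degrees(np.arctan2((B-A)[1],(B-A)[0])),(A+B)/2-np.array([.37,-.928,0])*.012)
E
python3 -m inch '[{"claw":1,"travel":[0,0,-0.15],"turn":0},{"claw":1,"travel":[0,0,-0.25],"turn":0},{"claw":1,"travel":[0,0,-0.36],"turn":0},{"claw":1,"travel":[0,0,-0.36],"turn":0},{"claw":1,"travel":[0,0,-0.36],"turn":0}]' 20
```

```text
[(278, 200, 15, 44), (346, 201, 16, 43)]
0.05841132029626252 21.06845079653779 [ 0.47262876 -0.27622233  0.124     ]
clock: 3.6
position: [0.4744, -0.2784, 0.1104]
ee_rot: [0.002, 0.566, 0.824, -0.0]
contact_force: [-1.4, -0.4, 0.8]
width: 0.0855
gripper_force: 0.0
```

```bash
python3 -m inch '[{"claw":0.25,"travel":[0,0,0],"turn":0},{"claw":0.25,"travel":[0,0,0],"turn":0},{"claw":0.25,"travel":[0,0,0],"turn":0},{"claw":0.25,"travel":[0,0,0],"turn":0},{"claw":0.25,"travel":[0,0,0],"turn":0}]' 20
python3 -m inch '[{"claw":0.25,"travel":[0,0,0],"turn":0},{"claw":0.25,"travel":[0,0,0],"turn":0},{"claw":0.25,"travel":[0,0,0.02],"turn":0},{"claw":0.25,"travel":[0,0,0.04],"turn":0},{"claw":0.25,"travel":[0,0,0.04],"turn":0}]'
```

```text
clock: 4.1
position: [0.4742, -0.2785, 0.1103]
ee_rot: [0.002, 0.566, 0.824, -0.0]
contact_force: [-0.8, 0.0, 5.3]
width: 0.0534
gripper_force: 5.6
clock: 4.6
position: [0.4734, -0.2779, 0.117]
ee_rot: [0.001, 0.566, 0.824, 0.0]
contact_force: [-0.1, 0.1, -1.0]
width: 0.0529
gripper_force: 3.6
```

Tongs held (3.6 N). I'll lift them and compute the spacer's position from the top view.

```bash
python3 -m inch '[{"claw":0.25,"travel":[0,0,0.15],"turn":0},{"claw":0.25,"travel":[0,0,0.35],"turn":0},{"claw":0.25,"travel":[0,0,0.55],"turn":0},{"claw":0.25,"travel":[0,0,0.75],"turn":0},{"claw":0.25,"travel":[0,0,0.75],"turn":0}]'
python3 - <<'E'
from h import *
C=cam("top"); im=cv2.imread("pics/top0.png"); h=cv2.cvtColor(im,cv2.COLOR_BGR2HSV)
sub=np.zeros(h.shape[:2],np.uint8); sub[200:224,322:341]=255
m=cv2.inRange(h,(12,70,30),(35,255,255))&sub
m=cv2.morphologyEx(m,cv2.MORPH_CLOSE,np.ones((5,5)))
c=max(cv2.findContours(m,0,2)[0],key=cv2.contourArea); print(cv2.boundingRect(c)); (cc,rad)=cv2.minEnclosingCircle(c); M=cv2.moments(c); g=(M["m10"]/M["m00"],M["m01"]/M["m00"])
bore=np.argwhere((h[...,2]<45)&(m>0)); print(cc,rad,g,bore.mean(0)[::-1] if len(bore) else None)
print("circ",ray(cc,.02,C),"moment",ray(g,.02,C), "bore", ray(bore.mean(0)[::-1],.028,C) if len(bore) else None)
im=imaging.get_image("wrist")[:,:,::-1]; cv2.imwrite("pics/w3.png",im)
E
```

```text
clock: 5.1
position: [0.4757, -0.2795, 0.2724]
ee_rot: [0.006, 0.566, 0.824, -0.0]
contact_force: [0.4, -0.2, -1.7]
width: 0.0533
gripper_force: 3.6
(329, 209, 6, 6)
(331.5, 211.5) 2.9155757427215576 (331.5681818181818, 211.5909090909091) [331.5 211. ]
circ [ 0.55524761 -0.05493275  0.02      ] moment [ 0.55500949 -0.05510116  0.02      ] bore [ 0.55543607 -0.05479973  0.028     ]
```

```bash
python3 -m inch '[{"claw":0.25,"travel":[0.1,0.17,0],"turn":-0.03},{"claw":0.25,"travel":[0.2,0.34,0],"turn":-0.07},{"claw":0.25,"travel":[0.3,0.51,0],"turn":-0.11},{"claw":0.25,"travel":[0.41,0.7,0],"turn":-0.12},{"claw":0.25,"travel":[0.41,0.7,0],"turn":-0.12}]' >/dev/null
python3 -m inch '[{"claw":0.25,"travel":[0,0,0],"turn":0},{"claw":0.25,"travel":[0,0,0],"turn":0},{"claw":0.25,"travel":[0,0,0],"turn":0}]'
python3 - <<'E'
from h import *
C=cam("wrist"); im=imaging.get_image("wrist")[:,:,::-1]; cv2.imwrite("pics/w4.png",im); np.savez("w4.npz",K=C[0],T=C[1])
print(proj([.555,-.055,.02],C))
E
```

```text
clock: 5.95
position: [0.5544, -0.1386, 0.2657]
ee_rot: [-0.0, 0.711, 0.703, -0.0]
contact_force: [0.6, -0.7, -1.3]
width: 0.0537
gripper_force: 3.6
[319.48238318 107.31503944]
```

View pics/w4.png

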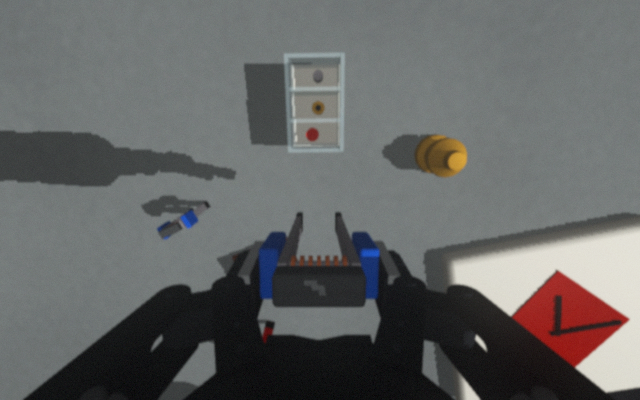

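Tongs hang straight with tips at (299,214) and (338,214); the spacer is at (318,107) in the middle pocket, matching the prediction. I'll get the precise offsets.

```bash
python3 - <<'E'
from h import *
d=np.load("w4.npz"); C=(d["K"],d["T"]); im=cv2.imread("pics/w4.png"); h=cv2.cvtColor(im,cv2.COLOR_BGR2HSV)
sub=np.zeros(h.shape[:2],np.uint8); sub[95:118,305:332]=255
m=cv2.morphologyEx(cv2.inRange(h,(12,70,30),(35,255,255))&sub,cv2.MORPH_CLOSE,np.ones((7,7)))
c=max(cv2.findContours(m,0,2)[0],key=cv2.contourArea); print(cv2.boundingRect(c)); cc,r=cv2.minEnclosingCircle(c); M=cv2.moments(c); g=(M["m10"]/M["m00"],M["m01"]/M["m00"])
print(cc,r,g,ray(g,.02,C))
f=lambda p:ray(p,.071,C)[:2]
q=[f(p) for p in((284,53),(345,53),(344,152),(289,153))]; print(q,np.mean(q,0))
print("tips approx",ray((299,214),.163,C),ray((338,214),.163,C))
g2=cv2.cvtColor(im,cv2.COLOR_BGR2GRAY)
print(g2[102,280:352].tolist()); print(g2[70,280:352].tolist())
E
```

```text
(312, 101, 13, 14)
(317.8243103027344, 107.47297668457031) 6.578980922698975 (317.7856093979442, 107.35829662261379) [ 0.55289725 -0.05502478  0.02      ]
[array([ 0.51952004, -0.0037673 ]), array([ 0.58139247, -0.00455729]), array([ 0.58172368, -0.10418751]), array([ 0.52033194, -0.10455269])] [ 0.55074203 -0.0542662 ]
tips approx [ 0.53650503 -0.14466321  0.163     ] [ 0.56944639 -0.14504577  0.163     ]
[72, 68, 73, 69, 77, 92, 115, 125, 127, 116, 118, 140, 173, 175, 153, 130, 131, 134, 132, 130, 130, 132, 134, 131, 132, 133, 132, 128, 132, 129, 132, 129, 126, 121, 109, 107, 102, 101, 99, 104, 105, 111, 121, 127, 127, 131, 130, 131, 132, 133, 130, 130, 130, 130, 130, 130, 126, 131, 150, 155, 152, 158, 161, 155, 142, 129, 128, 122, 125, 121, 124, 123]
[69, 67, 73, 81, 102, 120, 128, 128, 119, 109, 122, 152, 181, 184, 159, 135, 134, 132, 131, 130, 133, 132, 131, 132, 133, 133, 132, 134, 134, 131, 135, 133, 133, 130, 128, 120, 111, 108, 107, 110, 116, 124, 130, 136, 132, 135, 133, 135, 133, 132, 135, 135, 129, 132, 132, 130, 126, 121, 127, 145, 148, 155, 162, 156, 144, 128, 123, 127, 125, 124, 124, 126]
```

```bash
python3 - <<'E'
from h import *
d=np.load("w4.npz"); C=(d["K"],d["T"])
for th in (0,-.07,-.14):
  print(th)
  for n,y,z in(("tip front",.007,-.1023),("tip back",-.007,-.1023),("pad bottom front",.012,-.0183),("pad top front",.012,.0137),("pad top back",-.012,.0137),("bar top front",.007,.0307),("bar top back",-.007,.0307)):
    c,s=np.cos(th),np.sin(th); print(n,proj([.574,-.1386+c*y-s*z,.2657+s*y+c*z],C).round(1))
im=cv2.imread("pics/w4.png"); cv2.imwrite("pics/w4c.png",cv2.resize(im[200:320,240:400],None,fx=5,fy=5,interpolation=cv2.INTER_CUBIC))
E
```

```text
0
tip front [343.6 198.8]
tip back [343.4 214.7]
pad bottom front [356.7 233.3]
pad top front [366.2 262.7]
pad top back [364.3 310. ]
bar top front [372.9 296.9]
bar top back [371.4 327.6]
-0.07
tip front [343.5 206.9]
tip back [343.4 223. ]
pad bottom front [356.5 235. ]
pad top front [366.  259.8]
pad top back [364.7 309.3]
bar top front [372.9 291.1]
bar top back [371.8 323.7]
-0.14
tip front [343.4 215.1]
tip back [343.4 231.2]
pad bottom front [356.2 236.7]
pad top front [365.7 257. ]
pad top back [365.  308.4]
bar top front [372.8 285.2]
bar top back [372.2 319.5]
```

View pics/w4c.png

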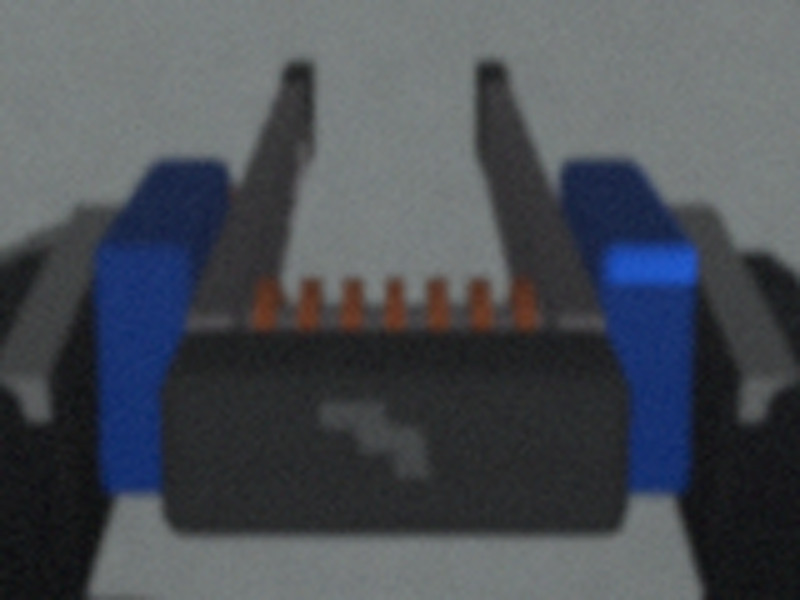

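```bash
python3 - <<'E'
from h import *
from scipy.optimize import least_squares
d=np.load("w4.npz"); C=(d["K"],d["T"])
L=[(.007,-.1,212),(.012,-.016,232),(.012,.016,249),(-.012,.016,298.4),(.007,.033,273),(-.007,.033,306)]
def f(p):
  c,s=np.cos(p[2]),np.sin(p[2]); return [proj([.574,-.1386+p[0]+c*y-s*z,.2657+p[1]+s*y+c*z],C)[1]-r for y,z,r in L]
r=least_squares(f,[0,0,0],x_scale=[.01,.01,.1]); print(r.x,r.fun)
E
```

```text
[-0.00025647 -0.00992312 -0.14502762] [ 0.66506926 -0.69305681 -0.26415259 -0.7394708   0.81527292  0.23109773]
```

The fit shows the tongs slipped about 10 mm and swung 0.145 rad in the light grip during the fast move. I'll go back slowly to the stand and re-seat them there, where the floor and walls square them up.

```bash
python3 -m inch '[{"claw":0.2,"travel":[-0.03,-0.05,0],"turn":0.01},{"claw":0.2,"travel":[-0.08,-0.14,0],"turn":0.03},{"claw":0.2,"travel":[-0.14,-0.24,0],"turn":0.05},{"claw":0.2,"travel":[-0.2,-0.34,0],"turn":0.07},{"claw":0.2,"travel":[-0.26,-0.44,0],"turn":0.09}]'>/dev/null
python3 -m inch '[{"claw":0.2,"travel":[-0.06,-0.1,0],"turn":0.02},{"claw":0.2,"travel":[-0.11,-0.19,0],"turn":0.03},{"claw":0.2,"travel":[-0.14,-0.24,0],"turn":0.03},{"claw":0.2,"travel":[-0.15,-0.26,0],"turn":0.03},{"claw":0.2,"travel":[-0.15,-0.26,0],"turn":0.03}]'
cat > tilt.py <<'E'
from h import *
from scipy.optimize import least_squares
import sys
C=cam("wrist"); s=get_state(); im=imaging.get_image("wrist")[:,:,::-1]; cv2.imwrite("pics/%s.png"%sys.argv[1],im)
p=s["position"]; T=np.eye(4); q=s["ee_rot"]; Rm=R.from_quat([*q[1:],q[0]]).as_matrix()
h=cv2.cvtColor(im,cv2.COLOR_BGR2HSV)
m=cv2.inRange(h,(105,120,30),(130,255,255)); m[:200]=0;m[330:]=0;m[:,:245]=0;m[:,395:]=0
n,_,st,_=cv2.connectedComponentsWithStats(m); bl=sorted([r for r in st[1:] if r[4]>300],key=lambda r:r[0])[:2]
pb=np.mean([r[1]-.5 for r in bl]); pt=np.mean([r[1]+r[3]-.5 for r in bl])
# bright/dark edge of right pad between front face and top: value profile not reliable -> use bar bottom edge
g=cv2.cvtColor(im,cv2.COLOR_BGR2GRAY)[:, 310:330].mean(1); i=np.argmax(np.diff(g)[296:325])+296
bb=i+.5
L=[(.012,-.016,pb),(-.012,.016,pt),(-.007,.033,bb)]
def f(v):
  c,sn=np.cos(v[1]),np.sin(v[1]); return [proj(p+Rm@np.array([c*y-sn*z,0,-(v[0]+sn*y+c*z)]),C)[1]-r for y,z,r in L]
r=least_squares(f,[0,0],x_scale=[.01,.1]); print("dz,tilt",r.x,"res",r.fun,pb,pt,bb,[x[:4] for x in bl])
E
python3 tilt.py w5; python3 - <<'E'
import cv2
cv2.imwrite("pics/w5c.png",cv2.resize(cv2.imread("pics/w5.png")[120:320,220:420],None,fx=3,fy=3))
E
```

```text
clock: 7.0
position: [0.4729, -0.2781, 0.2664]
ee_rot: [0.0, 0.567, 0.824, 0.0]
contact_force: [-0.0, 0.9, -1.0]
width: 0.0514
gripper_force: 3.9
dz,tilt [-0.010098   -0.16104336] res [ 0.15747102 -0.2266403   0.11991738] 232.0 298.0 305.5 [array([261, 232,  27,  67], dtype=int32), array([351, 233,  26,  65], dtype=int32)]
```

View pics/w5c.png

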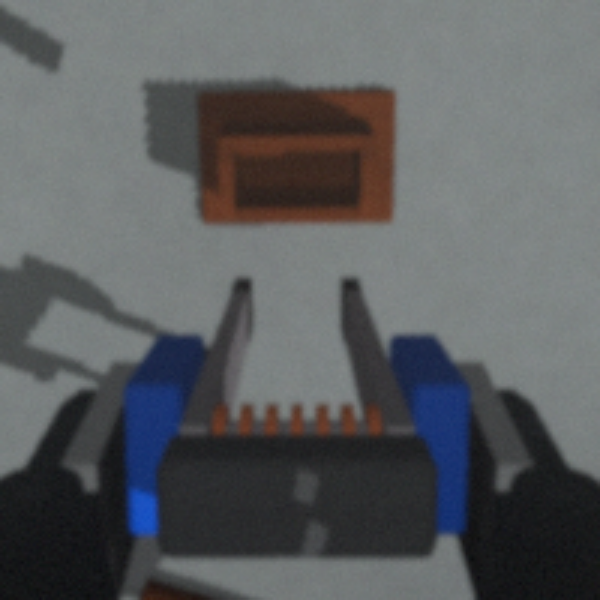

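```bash
python3 -m inch '[{"claw":0.2,"travel":[-0.025,0.065,-0.06],"turn":0},{"claw":0.2,"travel":[-0.025,0.065,-0.18],"turn":0},{"claw":0.2,"travel":[-0.025,0.065,-0.3],"turn":0},{"claw":0.2,"travel":[-0.025,0.065,-0.36],"turn":0},{"claw":0.2,"travel":[-0.025,0.065,-0.36],"turn":0}]'
python3 tilt.py w6; python3 - <<'E'
import cv2
cv2.imwrite("pics/w6c.png",cv2.resize(cv2.imread("pics/w6.png")[120:320,220:420],None,fx=3,fy=3))
E
```

```text
clock: 7.55
position: [0.4676, -0.2633, 0.1927]
ee_rot: [-0.002, 0.566, 0.824, 0.0]
contact_force: [-0.7, -0.3, -1.7]
width: 0.0509
gripper_force: 3.9
dz,tilt [-0.00962108 -0.17141731] res [ 0.21719114 -0.31358423  0.16649099] 232.5 298.5 305.5 [array([261, 233,  26,  67], dtype=int32), array([351, 233,  26,  65], dtype=int32)]
```

View pics/w6c.png

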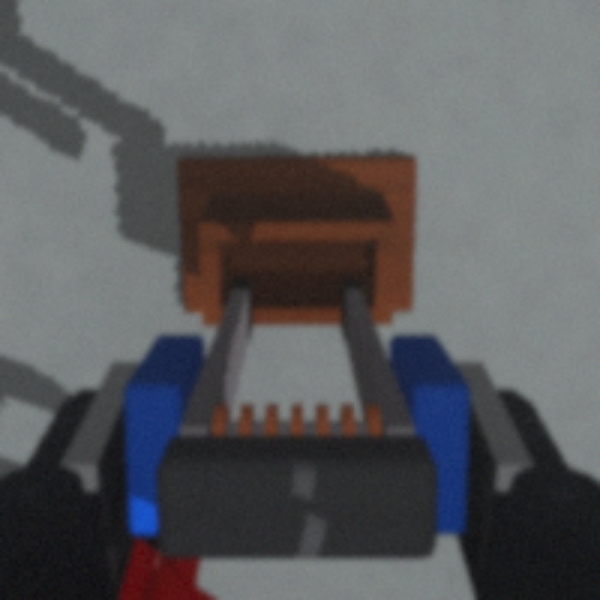

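```bash
python3 - <<'E'
from h import *
s=get_state(); C=cam("wrist"); q=s["ee_rot"]; Rm=R.from_quat([*q[1:],q[0]]).as_matrix()
for n,px,z in(("tipfront",(220+295/3,120+283/3),.083),("rim far",(220+298/3,120+240/3),.05),("rim near",(220+298/3,120+305/3),.05),("foot far",(220+298/3,120+157/3),.008)):
    print(n,(Rm.T@(ray(px,z,C)-s["position"]))[:2])
print("stand ctr",(Rm.T@(np.array([.4732,-.2785,.05])-s["position"]))[:2])
E
```

```text
tipfront [-0.00903219 -0.00137334]
rim far [-0.00566628 -0.00043755]
rim near [-0.02841912 -0.00042978]
foot far [ 0.01389579 -0.00036676]
stand ctr [-0.01541715 -0.00057517]
```

```bash
python3 -m inch '[{"claw":0.2,"travel":[0,0,-0.1],"turn":0},{"claw":0.2,"travel":[0,0,-0.2],"turn":0},{"claw":0.2,"travel":[0,0,-0.26],"turn":0},{"claw":0.2,"travel":[0,0,-0.26],"turn":0}]'
python3 -m inch '[{"claw":0.2,"travel":[0.01,-0.026,0],"turn":0},{"claw":0.2,"travel":[0.02,-0.052,0],"turn":0},{"claw":0.2,"travel":[0.03,-0.078,0],"turn":0},{"claw":0.2,"travel":[0.041,-0.102,0],"turn":0},{"claw":0.2,"travel":[0.041,-0.102,0],"turn":0}]'
python3 tilt.py w7
```

```text
clock: 8.0
position: [0.4679, -0.2643, 0.1417]
ee_rot: [-0.001, 0.566, 0.824, 0.0]
contact_force: [-0.7, 0.1, -0.6]
width: 0.0512
gripper_force: 3.9
clock: 8.5
position: [0.477, -0.2862, 0.1427]
ee_rot: [0.001, 0.567, 0.824, -0.0]
contact_force: [0.4, -0.7, -1.0]
width: 0.0515
gripper_force: 3.9
dz,tilt [-0.01055968 -0.00296717] res [ 0.14448573 -0.19087797  0.09317062] 228.5 300.0 314.5 [array([260, 229,  27,  72], dtype=int32), array([351, 229,  27,  71], dtype=int32)]
```

```bash
python3 -m inch '[{"claw":0.2,"travel":[-0.006,0.015,-0.05],"turn":0},{"claw":0.2,"travel":[-0.011,0.028,-0.1],"turn":0},{"claw":0.2,"travel":[-0.011,0.028,-0.13],"turn":0},{"claw":0.2,"travel":[-0.011,0.028,-0.15],"turn":0},{"claw":0.2,"travel":[-0.011,0.028,-0.16],"turn":0}]'
python3 -m inch '[{"claw":0.2,"travel":[0,0,-0.01],"turn":0},{"claw":0.2,"travel":[0,0,-0.015],"turn":0},{"claw":0.2,"travel":[0,0,-0.015],"turn":0}]'
python3 tilt.py w8
```

```text
clock: 9.05
position: [0.4742, -0.2798, 0.1105]
ee_rot: [0.0, 0.566, 0.824, -0.0]
contact_force: [-1.3, 0.1, 6.1]
width: 0.0511
gripper_force: 3.9
clock: 9.35
position: [0.4743, -0.2802, 0.1082]
ee_rot: [0.001, 0.566, 0.824, -0.001]
contact_force: [-1.9, -0.9, 4.1]
width: 0.0512
gripper_force: 3.7
dz,tilt [-0.00625791  0.03455373] res [ 0.42675408 -0.53984289  0.25341608] 230.5 306.5 323.5 [array([258, 231,  29,  77], dtype=int32), array([351, 231,  29,  75], dtype=int32)]
```

```bash
python3 -m inch '[{"claw":0.2,"travel":[0,0,0.03],"turn":0},{"claw":0.2,"travel":[0,0,0.09],"turn":0},{"claw":0.2,"travel":[0,0,0.17],"turn":0},{"claw":0.2,"travel":[0,0,0.26],"turn":0},{"claw":0.2,"travel":[0,0,0.35],"turn":0}]' >/dev/null
python3 -m inch '[{"claw":0.2,"travel":[0,0,0.09],"turn":0},{"claw":0.2,"travel":[0,0,0.18],"turn":0},{"claw":0.2,"travel":[0,0,0.26],"turn":0},{"claw":0.2,"travel":[0,0,0.32],"turn":0},{"claw":0.2,"travel":[0,0,0.35],"turn":0}]' 
python3 -m inch '[{"claw":0.2,"travel":[0,0,0.02],"turn":0},{"claw":0.2,"travel":[0,0,0.02],"turn":0}]'
python3 tilt.py w9
```

```text
clock: 10.4
position: [0.4746, -0.2795, 0.2489]
ee_rot: [0.001, 0.566, 0.824, 0.0]
contact_force: [-0.4, -1.0, -1.8]
width: 0.0516
gripper_force: 3.9
clock: 10.6
position: [0.4741, -0.2794, 0.2514]
ee_rot: [0.0, 0.566, 0.824, 0.0]
contact_force: [0.8, 0.3, -1.5]
width: 0.0512
gripper_force: 3.9
dz,tilt [-0.00652176 -0.0001526 ] res [-0.14220811  0.18455996 -0.08872856] 231.5 305.0 321.5 [array([258, 232,  28,  74], dtype=int32), array([352, 232,  28,  73], dtype=int32)]
```

```bash
python3 -m inch '[{"claw":0.2,"travel":[0.01,0.02,0],"turn":0},{"claw":0.2,"travel":[0.025,0.07,0],"turn":-0.01},{"claw":0.2,"travel":[0.05,0.14,0],"turn":-0.02},{"claw":0.2,"travel":[0.08,0.22,0],"turn":-0.03},{"claw":0.2,"travel":[0.11,0.31,0],"turn":-0.04}]' >/dev/null
python3 -m inch '[{"claw":0.2,"travel":[0.03,0.09,0],"turn":-0.01},{"claw":0.2,"travel":[0.06,0.18,0],"turn":-0.02},{"claw":0.2,"travel":[0.1,0.27,0],"turn":-0.03},{"claw":0.2,"travel":[0.13,0.36,0],"turn":-0.04},{"claw":0.2,"travel":[0.16,0.45,0],"turn":-0.05}]' >/dev/null
python3 -m inch '[{"claw":0.2,"travel":[0.03,0.09,0],"turn":-0.01},{"claw":0.2,"travel":[0.06,0.18,0],"turn":-0.02},{"claw":0.2,"travel":[0.09,0.26,0],"turn":-0.03},{"claw":0.2,"travel":[0.115,0.33,0],"turn":-0.03},{"claw":0.2,"travel":[0.125,0.362,0],"turn":-0.03}]' >/dev/null
python3 -m inch '[{"claw":0.2,"travel":[0,0,0],"turn":0},{"claw":0.2,"travel":[0,0,0],"turn":0},{"claw":0.2,"travel":[0,0,0],"turn":0}]'
python3 tilt.py w10; python3 - <<'E'
import cv2
cv2.imwrite("pics/w10c.png",cv2.resize(cv2.imread("pics/w10.png")[160:320,220:420],None,fx=3,fy=3))
E
```

```text
clock: 12.45
position: [0.5529, -0.0557, 0.2513]
ee_rot: [0.0, 0.711, 0.703, -0.0]
contact_force: [-0.0, -0.0, -1.7]
width: 0.0518
gripper_force: 3.9
dz,tilt [-0.00581763 -0.00719404] res [-0.22106629  0.2878113  -0.13892648] 231.5 305.0 321.5 [array([259, 232,  27,  74], dtype=int32), array([352, 232,  28,  73], dtype=int32)]
```

View pics/w10c.png

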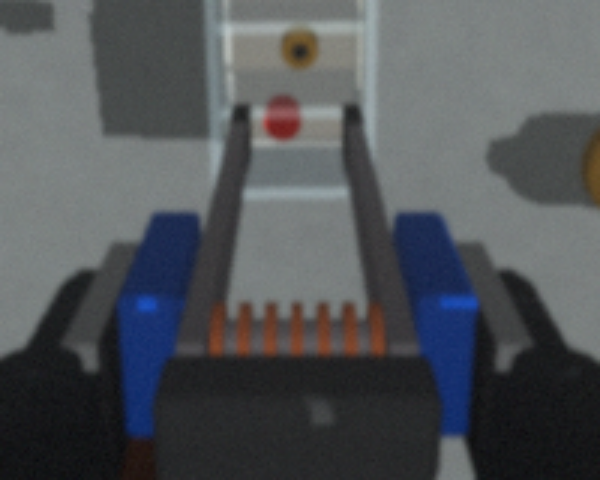

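Tongs are now upright (tilt -0.007); the spacer is at (319.7,175.7) and the tips at (300,195) and (337,195). I'll compute the offset.

```bash
python3 - <<'E'
from h import *
s=get_state(); C=cam("wrist"); im=cv2.imread("pics/w10.png"); h=cv2.cvtColor(im,cv2.COLOR_BGR2HSV)
sub=np.zeros(h.shape[:2],np.uint8); sub[165:187,305:335]=255
m=cv2.morphologyEx(cv2.inRange(h,(12,70,30),(35,255,255))&sub,cv2.MORPH_CLOSE,np.ones((7,7)))
c=max(cv2.findContours(m,0,2)[0],key=cv2.contourArea); M=cv2.moments(c); g=(M["m10"]/M["m00"],M["m01"]/M["m00"])
print(cv2.boundingRect(c),g,"spacer",ray(g,.021,C))
print("tips mid front",ray((318.4,194.7),.149,C), "expected centre y", ray((318.4,194.7),.149,C)[1]-.007)
for r in (160+22/3,160+106/3,160+192/3): print("wall row",ray((319,r),.071,C)[:2])
print("rim L/R",ray((220+225/3,160+48/3),.071,C)[0],ray((220+362/3,160+48/3),.071,C)[0], s["position"])
E
```

```text
(314, 170, 12, 13) (319.4018691588785, 176.15420560747663) spacer [ 0.55281616 -0.05578779  0.021     ]
tips mid front [ 0.5518201  -0.04501947  0.149     ] expected centre y -0.05201947034004129
wall row [ 0.55248657 -0.03578948]
wall row [ 0.55213385 -0.06721221]
wall row [ 0.5517505 -0.1013643]
rim L/R 0.5261871895478369 0.5760223010137581 [ 0.55294613 -0.05572654  0.25133338]
```

```bash
python3 -m inch '[{"claw":0.2,"travel":[0,0.005,-0.03],"turn":0},{"claw":0.2,"travel":[0,0.005,-0.09],"turn":0},{"claw":0.2,"travel":[0,0.005,-0.16],"turn":0},{"claw":0.2,"travel":[0,0.005,-0.24],"turn":0},{"claw":0.2,"travel":[0,0.005,-0.32],"turn":0}]'
python3 -m inch '[{"claw":0.2,"travel":[0,0,-0.08],"turn":0},{"claw":0.2,"travel":[0,0,-0.16],"turn":0},{"claw":0.2,"travel":[0,0,-0.24],"turn":0},{"claw":0.2,"travel":[0,0,-0.31],"turn":0},{"claw":0.2,"travel":[0,0,-0.34],"turn":0}]'
python3 -m inch '[{"claw":0.2,"travel":[0,0,-0.02],"turn":0},{"claw":0.2,"travel":[0,0,-0.03],"turn":0},{"claw":0.2,"travel":[0,0,-0.03],"turn":0}]'
python3 tilt.py w11
```

```text
clock: 13.0
position: [0.5526, -0.0541, 0.1857]
ee_rot: [-0.0, 0.711, 0.703, -0.0]
contact_force: [0.6, 0.0, -1.0]
width: 0.0513
gripper_force: 3.9
clock: 13.5
position: [0.5516, -0.0539, 0.117]
ee_rot: [-0.002, 0.711, 0.703, -0.001]
contact_force: [-0.5, -0.4, -1.0]
width: 0.0509
gripper_force: 3.9
clock: 13.8
position: [0.5533, -0.0541, 0.1135]
ee_rot: [0.0, 0.711, 0.703, 0.0]
contact_force: [-0.1, 0.5, -1.1]
width: 0.0514
gripper_force: 3.9
dz,tilt [-0.00625874  0.00578295] res [-0.270786    0.35013054 -0.16790533] 231.0 304.5 321.5 [array([258, 231,  28,  74], dtype=int32), array([352, 232,  28,  73], dtype=int32)]
```

```bash
python3 -m inch '[{"claw":0.2,"travel":[0,0,-0.01],"turn":0},{"claw":0.1,"travel":[0,0,-0.01],"turn":0},{"claw":0.05,"travel":[0,0,-0.01],"turn":0},{"claw":0,"travel":[0,0,-0.01],"turn":0},{"claw":-0.1,"travel":[0,0,-0.01],"turn":0}]' 22
python3 -m inch '[{"claw":-0.2,"travel":[0,0,0],"turn":0},{"claw":-0.2,"travel":[0,0,0],"turn":0},{"claw":-0.2,"travel":[0,0,0],"turn":0},{"claw":-0.2,"travel":[0,0,0],"turn":0},{"claw":-0.2,"travel":[0,0,0],"turn":0}]' 22
```

```text
clock: 14.35
position: [0.5533, -0.0541, 0.1117]
ee_rot: [0.0, 0.711, 0.703, 0.0]
contact_force: [0.1, -0.3, 0.6]
width: 0.039
gripper_force: 22.2
clock: 14.85
position: [0.5533, -0.0541, 0.1117]
ee_rot: [0.0, 0.711, 0.703, 0.0]
contact_force: [-0.5, -0.2, 4.1]
width: 0.039
gripper_force: 22.5
```

```bash
cat > sp.py <<'E'
from h import *
import sys
s=get_state(); C=cam("wrist"); im=imaging.get_image("wrist")[:,:,::-1]; cv2.imwrite("pics/%s.png"%sys.argv[1],im)
h=cv2.cvtColor(im,cv2.COLOR_BGR2HSV); m=cv2.inRange(h,(14,80,30),(32,255,255)); m[:,:290]=0;m[:,350:]=0;m[:120]=0;m[255:]=0
n,_,st,ce=cv2.connectedComponentsWithStats(m)
print("brass",[(st[i].tolist(),ce[i].round(1).tolist()) for i in range(1,n) if st[i][4]>12])
p=s["position"]; print("expected held",proj([p[0],p[1],p[2]-.100+.015],C).round(1), "spacer at floor",proj([.553,-.0555,.028],C).round(1))
m2=cv2.inRange(h,(170,90,30),(180,255,255))|cv2.inRange(h,(0,90,30),(6,255,255)); m2[:,:290]=0;m2[:,350:]=0;m2[255:]=0
n,_,st,ce=cv2.connectedComponentsWithStats(m2); print("red",[(st[i].tolist(),ce[i].round(1).tolist()) for i in range(1,n) if st[i][4]>15])
g=cv2.cvtColor(im,cv2.COLOR_BGR2GRAY)
for r in (195,200,205,210,215): print(r,g[r,296:344:2].tolist())
E
python3 sp.py w12; python3 tilt.py w12b
```

```text
brass [([313, 205, 12, 4, 28], [319.1, 206.9]), ([309, 215, 20, 10, 121], [318.3, 219.2])]
expected held [319.9 213.9] spacer at floor [319.5 216.2]
red [([305, 235, 15, 20, 256], [312.1, 245.2])]
195 [117, 116, 116, 112, 72, 57, 62, 102, 117, 118, 115, 115, 117, 118, 120, 117, 81, 60, 64, 106, 119, 117, 119, 117]
200 [116, 116, 115, 104, 73, 67, 66, 101, 105, 87, 77, 82, 80, 90, 102, 110, 81, 70, 69, 94, 115, 118, 115, 117]
205 [114, 115, 116, 99, 78, 74, 66, 70, 70, 73, 75, 80, 75, 76, 74, 73, 63, 74, 74, 86, 116, 118, 117, 118]
210 [163, 167, 160, 131, 119, 119, 111, 122, 140, 137, 134, 134, 138, 138, 138, 130, 115, 120, 125, 126, 153, 169, 167, 169]
215 [153, 153, 134, 103, 92, 89, 87, 111, 108, 86, 62, 59, 59, 79, 108, 110, 100, 85, 88, 88, 106, 146, 145, 147]
dz,tilt [-0.01365976  1.25092537] res [ 1.19566388e-03  4.12676746e+00 -3.32443612e+00] 229.5 278.0 318.5 [array([271, 230,  25,  49], dtype=int32), array([342, 230,  24,  48], dtype=int32)]
```

```bash
python3 -m inch '[{"claw":-0.2,"travel":[0,0,0.03],"turn":0},{"claw":-0.2,"travel":[0,0,0.08],"turn":0},{"claw":-0.2,"travel":[0,0,0.14],"turn":0},{"claw":-0.2,"travel":[0,0,0.18],"turn":0},{"claw":-0.2,"travel":[0,0,0.18],"turn":0}]'
python3 sp.py w13
```

```text
clock: 15.45
position: [0.5542, -0.0543, 0.1491]
ee_rot: [0.002, 0.711, 0.703, 0.001]
contact_force: [-0.3, -0.2, -1.6]
width: 0.0392
gripper_force: 22.6
brass [([308, 200, 22, 25, 392], [318.5, 212.1])]
expected held [319.6 213.8] spacer at floor [318.  201.9]
red [([306, 221, 12, 19, 151], [311.7, 231.2])]
195 [165, 168, 169, 165, 119, 101, 106, 158, 172, 170, 167, 169, 166, 169, 168, 169, 127, 101, 106, 156, 169, 168, 170, 162]
200 [130, 131, 132, 116, 62, 53, 57, 113, 115, 86, 73, 72, 72, 83, 108, 124, 76, 58, 62, 98, 130, 133, 131, 124]
205 [131, 131, 131, 103, 68, 64, 55, 61, 61, 65, 66, 70, 73, 63, 62, 60, 55, 65, 67, 83, 123, 130, 132, 121]
210 [112, 112, 106, 75, 66, 64, 55, 68, 85, 85, 83, 85, 84, 88, 85, 78, 55, 58, 66, 64, 103, 115, 113, 110]
215 [114, 110, 95, 66, 63, 58, 63, 86, 86, 64, 33, 32, 33, 53, 91, 103, 81, 59, 64, 64, 82, 113, 113, 105]
```

Spacer is held and moves with the tool. I'll lift it clear and carry it to the dish.

```bash
python3 -m inch '[{"claw":-0.2,"travel":[0,0,0.06],"turn":0},{"claw":-0.2,"travel":[0,0,0.16],"turn":0},{"claw":-0.2,"travel":[0,0,0.28],"turn":0},{"claw":-0.2,"travel":[0,0,0.4],"turn":0},{"claw":-0.2,"travel":[0,0,0.48],"turn":0}]'>/dev/null
python3 -m inch '[{"claw":-0.2,"travel":[0,0,0.02],"turn":0},{"claw":-0.2,"travel":[0,0,0.02],"turn":0},{"claw":-0.2,"travel":[-0.01,0.04,0.02],"turn":0},{"claw":-0.2,"travel":[-0.03,0.11,0.02],"turn":0},{"claw":-0.2,"travel":[-0.06,0.2,0.02],"turn":0}]'
python3 -m inch '[{"claw":-0.2,"travel":[-0.04,0.12,0],"turn":0},{"claw":-0.2,"travel":[-0.08,0.25,0],"turn":0},{"claw":-0.2,"travel":[-0.12,0.38,0],"turn":0},{"claw":-0.2,"travel":[-0.16,0.5,0],"turn":0},{"claw":-0.2,"travel":[-0.2,0.62,0],"turn":0}]'>/dev/null
python3 -m inch '[{"claw":-0.2,"travel":[-0.04,0.12,0],"turn":0},{"claw":-0.2,"travel":[-0.08,0.25,0],"turn":0},{"claw":-0.2,"travel":[-0.12,0.37,0],"turn":0},{"claw":-0.2,"travel":[-0.15,0.48,0],"turn":0},{"claw":-0.2,"travel":[-0.165,0.55,0],"turn":0}]'>/dev/null
python3 -m inch '[{"claw":-0.2,"travel":[0,0.025,0],"turn":0},{"claw":-0.2,"travel":[0,0.025,0],"turn":0},{"claw":-0.2,"travel":[0,0.025,0],"turn":0}]'
python3 sp.py w14|head -2; python3 - <<'E'
from h import *
C=cam("wrist"); im=cv2.imread("pics/w14.png"); h=cv2.cvtColor(im,cv2.COLOR_BGR2HSV); m=cv2.inRange(h,(60,60,50),(90,255,255)); 
c=max(cv2.findContours(m,0,2)[0],key=cv2.contourArea); print(cv2.boundingRect(c)); hu=cv2.convexHull(c)
W=np.array([ray(p[0],.02,C)[:2] for p in hu],np.float32); print(W.min(0),W.max(0),cv2.minEnclosingCircle(W))
E
```

```text
clock: 16.5
position: [0.5403, -0.013, 0.2461]
ee_rot: [-0.001, 0.711, 0.703, -0.001]
contact_force: [0.3, -0.3, -1.0]
width: 0.039
gripper_force: 22.6
clock: 17.8
position: [0.4682, 0.2244, 0.2471]
ee_rot: [0.0, 0.711, 0.703, -0.0]
contact_force: [-1.1, 0.2, -1.8]
width: 0.0389
gripper_force: 22.6
brass [([309, 200, 20, 25, 355], [318.4, 212.4])]
expected held [320.  213.8] spacer at floor [377.3 358.3]
(270, 128, 96, 90)
[0.40591085 0.16973314] [0.5258367  0.28354365] ((0.4662272334098816, 0.2238079309463501), 0.06059814989566803)
```

```bash
python3 -m inch '[{"claw":-0.2,"travel":[-0.005,0,-0.06],"turn":0},{"claw":-0.2,"travel":[-0.005,0,-0.18],"turn":0},{"claw":-0.2,"travel":[-0.005,0,-0.32],"turn":0},{"claw":-0.2,"travel":[-0.005,0,-0.46],"turn":0},{"claw":-0.2,"travel":[-0.005,0,-0.56],"turn":0}]'>/dev/null
python3 -m inch '[{"claw":-0.2,"travel":[0,0,-0.03],"turn":0},{"claw":-0.2,"travel":[0,0,-0.06],"turn":0},{"claw":-0.2,"travel":[0,0,-0.08],"turn":0},{"claw":-0.2,"travel":[0,0,-0.09],"turn":0},{"claw":-0.2,"travel":[0,0,-0.1],"turn":0}]'
python3 -m inch '[{"claw":-0.2,"travel":[0,0,-0.01],"turn":0},{"claw":-0.2,"travel":[0,0,-0.01],"turn":0},{"claw":-0.2,"travel":[0,0,-0.015],"turn":0},{"claw":-0.2,"travel":[0,0,-0.015],"turn":0}]'
```

```text
clock: 18.85
position: [0.4677, 0.2251, 0.1159]
ee_rot: [0.0, 0.711, 0.703, 0.001]
contact_force: [0.3, -0.7, -0.9]
width: 0.0391
gripper_force: 22.7
clock: 19.25
position: [0.4671, 0.225, 0.1124]
ee_rot: [0.0, 0.711, 0.703, 0.0]
contact_force: [-0.6, 0.1, -0.9]
width: 0.0387
gripper_force: 22.7
```

```bash
python3 -m inch '[{"claw":-0.2,"travel":[0,0,-0.005],"turn":0},{"claw":-0.2,"travel":[0,0,-0.005],"turn":0},{"claw":-0.2,"travel":[0,0,-0.01],"turn":0},{"claw":-0.2,"travel":[0,0,-0.01],"turn":0},{"claw":-0.2,"travel":[0,0,-0.01],"turn":0}]'
```

```text
clock: 19.75
position: [0.4673, 0.225, 0.1107]
ee_rot: [0.0, 0.711, 0.703, 0.0]
contact_force: [-1.0, -0.6, 2.9]
width: 0.0391
gripper_force: 23.0
```

Floor contact is felt (z force from -0.9 to +2.9 N). I'll ease the tongs open to the carry width.

```bash
python3 -m inch '[{"claw":-0.08,"travel":[0,0,0],"turn":0},{"claw":-0.02,"travel":[0,0,0],"turn":0},{"claw":0.05,"travel":[0,0,0],"turn":0},{"claw":0.12,"travel":[0,0,0],"turn":0},{"claw":0.2,"travel":[0,0,0],"turn":0}]'
python3 -m inch '[{"claw":0.22,"travel":[0,0,0],"turn":0},{"claw":0.22,"travel":[0,0,0],"turn":0},{"claw":0.22,"travel":[0,0,0],"turn":0}]'
python3 sp.py w15|head -2
python3 -m inch '[{"claw":0.22,"travel":[0,0,0.02],"turn":0},{"claw":0.22,"travel":[0,0,0.06],"turn":0},{"claw":0.22,"travel":[0,0,0.12],"turn":0},{"claw":0.22,"travel":[0,0,0.19],"turn":0},{"claw":0.22,"travel":[0,0,0.26],"turn":0}]'
python3 -m inch '[{"claw":0.22,"travel":[0,0,0.07],"turn":0},{"claw":0.22,"travel":[0,0,0.14],"turn":0},{"claw":0.22,"travel":[0,0,0.2],"turn":0},{"claw":0.22,"travel":[0,0,0.23],"turn":0},{"claw":0.22,"travel":[0,0,0.23],"turn":0}]'
python3 tilt.py w16; python3 - <<'E'
from h import *
C=cam("wrist"); im=cv2.imread("pics/w16.png"); h=cv2.cvtColor(im,cv2.COLOR_BGR2HSV); m=cv2.inRange(h,(14,80,30),(32,255,255)); m[:,:280]=0;m[:,360:]=0;m[:100]=0;m[225:]=0
n,_,st,ce=cv2.connectedComponentsWithStats(m); print([(st[i].tolist(),ray(ce[i],.022,C)) for i in range(1,n) if st[i][4]>15], proj([.467,.225,.027],C),proj([.467,.225,.005],C))
E
```

```text
clock: 20.25
position: [0.467, 0.2249, 0.1101]
ee_rot: [-0.0, 0.711, 0.703, -0.0]
contact_force: [-0.0, -0.2, -0.8]
width: 0.0514
gripper_force: 3.9
clock: 20.55
position: [0.4671, 0.2249, 0.1103]
ee_rot: [0.0, 0.711, 0.703, -0.0]
contact_force: [-0.5, -0.1, -0.7]
width: 0.0522
gripper_force: 3.8
brass [([310, 201, 18, 24, 311], [318.5, 212.2])]
expected held [320.  213.9] spacer at floor [404.1 465.7]
clock: 21.1
position: [0.4674, 0.225, 0.1639]
ee_rot: [0.0, 0.711, 0.703, 0.001]
contact_force: [0.6, 0.4, -0.6]
width: 0.0524
gripper_force: 3.8
clock: 21.6
position: [0.4677, 0.2251, 0.2096]
ee_rot: [0.001, 0.711, 0.703, 0.001]
contact_force: [-0.2, -0.4, -2.6]
width: 0.052
gripper_force: 3.8
dz,tilt [-0.0056136  -0.01092983] res [-0.01050082  0.01369349 -0.00662036] 231.5 305.5 321.5 [array([258, 232,  28,  74], dtype=int32), array([352, 232,  29,  74], dtype=int32)]
[([311, 178, 14, 15, 153], array([0.46516241, 0.22435578, 0.022     ]))] [319.32060081 185.05738716] [319.26911603 180.73633836]
```

Spacer stands in the dish at (0.465,0.224). Next I carry the tongs gently back to the stand.

```bash
python3 -m inch '[{"claw":0.22,"travel":[0,0,0.04],"turn":0},{"claw":0.22,"travel":[0,-0.02,0.1],"turn":0},{"claw":0.22,"travel":[0,-0.06,0.16],"turn":0},{"claw":0.22,"travel":[0,-0.12,0.19],"turn":0.01},{"claw":0.22,"travel":[0,-0.2,0.2],"turn":0.02}]'>/dev/null
python3 -m inch '[{"claw":0.22,"travel":[0,-0.1,0],"turn":0.01},{"claw":0.22,"travel":[0,-0.2,0],"turn":0.02},{"claw":0.22,"travel":[0,-0.31,0],"turn":0.03},{"claw":0.22,"travel":[0,-0.42,0],"turn":0.04},{"claw":0.22,"travel":[0,-0.53,0],"turn":0.05}]'>/dev/null
python3 -m inch '[{"claw":0.22,"travel":[0,-0.11,0],"turn":0.01},{"claw":0.22,"travel":[0,-0.22,0],"turn":0.02},{"claw":0.22,"travel":[0,-0.33,0],"turn":0.03},{"claw":0.22,"travel":[0,-0.44,0],"turn":0.04},{"claw":0.22,"travel":[0,-0.55,0],"turn":0.05}]'>/dev/null
python3 -m inch '[{"claw":0.22,"travel":[0.01,-0.11,0],"turn":0},{"claw":0.22,"travel":[0.02,-0.22,0],"turn":0},{"claw":0.22,"travel":[0.03,-0.33,0],"turn":0},{"claw":0.22,"travel":[0.03,-0.44,0],"turn":0},{"claw":0.22,"travel":[0.03,-0.55,0],"turn":0}]'>/dev/null
python3 -m inch '[{"claw":0.22,"travel":[0,-0.11,0],"turn":0},{"claw":0.22,"travel":[0,-0.22,0],"turn":0},{"claw":0.22,"travel":[0,-0.33,0],"turn":0},{"claw":0.22,"travel":[0,-0.43,0],"turn":0},{"claw":0.22,"travel":[0,-0.52,0],"turn":0}]'>/dev/null
python3 -m inch '[{"claw":0.22,"travel":[0,-0.07,0],"turn":0},{"claw":0.22,"travel":[0,-0.12,0],"turn":0},{"claw":0.22,"travel":[0,-0.15,0],"turn":0},{"claw":0.22,"travel":[0,-0.17,0],"turn":0},{"claw":0.22,"travel":[0,-0.17,0],"turn":0}]'
python3 -m inch '[{"claw":0.22,"travel":[0,0,0],"turn":0},{"claw":0.22,"travel":[0,0,0],"turn":0},{"claw":0.22,"travel":[0,0,0],"turn":0}]'
python3 tilt.py w17
```

```text
clock: 24.65
position: [0.4731, -0.2791, 0.2482]
ee_rot: [-0.0, 0.566, 0.824, 0.0]
contact_force: [0.6, 0.2, -0.5]
width: 0.052
gripper_force: 3.8
clock: 24.95
position: [0.4731, -0.2785, 0.2484]
ee_rot: [-0.0, 0.566, 0.824, 0.0]
contact_force: [0.3, 0.3, -1.1]
width: 0.0523
gripper_force: 3.8
dz,tilt [-0.0061211  -0.00767053] res [ 0.2795394  -0.36401576  0.17557883] 231.5 306.0 321.5 [array([257, 232,  29,  75], dtype=int32), array([352, 232,  29,  74], dtype=int32)]
```

Upright. Earlier contacts say the tongs sit about 3.5 mm along tool +x from the TCP, so I'll shift accordingly and lower.

```bash
python3 -m inch '[{"claw":0.22,"travel":[0.007,-0.016,-0.04],"turn":0},{"claw":0.22,"travel":[0.007,-0.016,-0.12],"turn":0},{"claw":0.22,"travel":[0.007,-0.016,-0.21],"turn":0},{"claw":0.22,"travel":[0.007,-0.016,-0.3],"turn":0},{"claw":0.22,"travel":[0.007,-0.016,-0.38],"turn":0}]'
python3 -m inch '[{"claw":0.22,"travel":[0,0,-0.03],"turn":0},{"claw":0.22,"travel":[0,0,-0.07],"turn":0},{"claw":0.22,"travel":[0,0,-0.13],"turn":0},{"claw":0.22,"travel":[0,0,-0.19],"turn":0},{"claw":0.22,"travel":[0,0,-0.24],"turn":0}]'
python3 -m inch '[{"claw":0.22,"travel":[0,0,-0.03],"turn":0},{"claw":0.22,"travel":[0,0,-0.06],"turn":0},{"claw":0.22,"travel":[0,0,-0.07],"turn":0},{"claw":0.22,"travel":[0,0,-0.07],"turn":0}]'
```

```text
clock: 25.5
position: [0.4743, -0.2822, 0.1709]
ee_rot: [-0.0, 0.566, 0.824, 0.0]
contact_force: [-0.3, -0.1, -2.0]
width: 0.0523
gripper_force: 3.8
clock: 26.0
position: [0.4744, -0.2821, 0.1234]
ee_rot: [-0.0, 0.566, 0.824, 0.0]
contact_force: [1.1, 0.4, -2.9]
width: 0.0519
gripper_force: 3.8
clock: 26.4
position: [0.4745, -0.2822, 0.1101]
ee_rot: [-0.0, 0.566, 0.824, 0.0]
contact_force: [-0.1, -0.3, -1.4]
width: 0.052
gripper_force: 3.8
```

```bash
python3 -m inch '[{"claw":0.22,"travel":[0,0,-0.005],"turn":0},{"claw":0.22,"travel":[0,0,-0.01],"turn":0},{"claw":0.22,"travel":[0,0,-0.015],"turn":0},{"claw":0.22,"travel":[0,0,-0.015],"turn":0}]'
python3 tilt.py w18
```

```text
clock: 26.8
position: [0.4749, -0.2826, 0.108]
ee_rot: [0.001, 0.566, 0.824, -0.0]
contact_force: [-0.4, -0.5, 1.8]
width: 0.0521
gripper_force: 4.0
dz,tilt [-0.00632717  0.0204585 ] res [ 0.62374801 -0.79740699  0.37802897] 230.5 306.5 322.5 [array([257, 231,  29,  77], dtype=int32), array([352, 231,  29,  75], dtype=int32)]
```

Tongs touch the floor. I'll release, rise, and check.

```bash
python3 -m inch '[{"claw":0.28,"travel":[0,0,0],"turn":0},{"claw":0.34,"travel":[0,0,0],"turn":0},{"claw":0.4,"travel":[0,0,0],"turn":0},{"claw":0.6,"travel":[0,0,0],"turn":0},{"claw":1,"travel":[0,0,0],"turn":0}]'
python3 -m inch '[{"claw":1,"travel":[0,0,0],"turn":0},{"claw":1,"travel":[0,0,0],"turn":0},{"claw":1,"travel":[0,0,0],"turn":0},{"claw":1,"travel":[0,0,0],"turn":0},{"claw":1,"travel":[0,0,0.02],"turn":0}]'
python3 -m inch '[{"claw":1,"travel":[0,0,0.1],"turn":0},{"claw":1,"travel":[0,0,0.22],"turn":0},{"claw":1,"travel":[0,0,0.36],"turn":0},{"claw":1,"travel":[0,0,0.36],"turn":0},{"claw":1,"travel":[0,0,0.36],"turn":0}]'
python3 - <<'E'
from h import *
C=cam("wrist"); im=imaging.get_image("wrist")[:,:,::-1]; cv2.imwrite("pics/w19.png",im); h=cv2.cvtColor(im,cv2.COLOR_BGR2HSV)
m=cv2.inRange(h,(105,120,40),(130,255,255)); m[:170]=0;m[275:]=0;m[:,:255]=0;m[:,385:]=0
r=[cv2.boundingRect(c) for c in cv2.findContours(m,0,2)[0] if cv2.contourArea(c)>50]; r.sort(); print(r)
(a,b,w,hh),(a2,b2,w2,h2)=r[0],r[-1]
A=ray((a-.5,b+hh-.5),.124,C);B=ray((a2+w2-.5,b2+h2-.5),.124,C); print(np.linalg.norm(B-A),(A+B)/2-np.array([.37,-.928,0])*.012)
c=(A+B)/2-np.array([.37,-.928,0])*.012
u=np.array([.37,-.928,0]); print("pad bottom front row, upright pred",proj(c-u*.012-[0,0,.032],C))
E
```

```text
clock: 27.35
position: [0.4746, -0.2823, 0.1073]
ee_rot: [0.0, 0.566, 0.824, 0.0]
contact_force: [-0.3, -0.4, -0.5]
width: 0.0806
gripper_force: 0.0
clock: 27.85
position: [0.4742, -0.282, 0.111]
ee_rot: [-0.001, 0.566, 0.824, 0.0]
contact_force: [-0.0, 0.9, -0.3]
width: 0.0851
gripper_force: 0.0
clock: 28.35
position: [0.4747, -0.2824, 0.184]
ee_rot: [0.001, 0.566, 0.824, -0.0]
contact_force: [-0.0, -0.0, -0.2]
width: 0.0855
gripper_force: 0.0
[(277, 193, 16, 43), (345, 193, 16, 42)]
0.058843594561970886 [ 0.47156816 -0.27778849  0.124     ]
pad bottom front row, upright pred [318.07450159 190.36698347]
```

```bash
python3 -m inch '[{"claw":1,"travel":[0,0,0.2],"turn":0},{"claw":1,"travel":[0,0,0.4],"turn":0},{"claw":1,"travel":[0,0,0.4],"turn":0},{"claw":1,"travel":[0,0,0.4],"turn":0},{"claw":1,"travel":[0,0,0.4],"turn":0}]' | head -2
python3 - <<'E'
from h import *
from rig import ticket
C=cam("top"); im=imaging.get_image("top")[:,:,::-1]; h=cv2.cvtColor(im,cv2.COLOR_BGR2HSV)
m=cv2.inRange(h,(12,70,30),(35,255,255)); m[:,:195]=0;m[:,250:]=0;m[:225]=0;m[275:]=0
y,x=np.nonzero(m); print(len(x),ray((x.mean(),y.mean()),.02,C),np.ptp(x),np.ptp(y))
print(ticket.sign_off())
E
```

```text
clock: 28.9
position: [0.4736, -0.2816, 0.2614]
34 [0.46753119 0.22421439 0.02      ] 6 5
the job is handed in; nothing more can be done
None
```

The job is handed in, at about 29 s of the 62 s allowed: by my last camera checks the spacer stands on end at the dish centre, and the tongs are back upright in their stand. Nothing touched the other parts, tumbler or burner as far as I know, but I did not measure them again before hand-in.

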